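# Fit the D-bore tube carousel on the sample mixer

### The job

Fit the blue tube carousel, the one with the D-shaped bore and one yellow arm, onto the upright flatted drive shaft of the white sample mixer. Turn it so that flat meets flat (yellow arm over the yellow line on the mixer's top), lower it until it sits fully home and level on the dark collar, and let it go. Leave the orange carousel where it lies.

Things in the scene. Friction and masses are not known exactly. Their poses are not given: they have to be found in the camera images.
- mixer: Fixed sample mixer: white box 150 x 130 x 54 mm on the bench, control panel on its -x side (towards the robot), a dark collar (50 mm wide, 6 mm high) and an upright steel shaft in the middle of its top; a yellow line on the top runs out from the collar to the -x side, where the shaft's flat is. Origin at the centre of its underside on the bench.
- seat (a point): Point on the mixer shaft's axis at the upper face of the dark collar, 60 mm above the bench, where the carousel comes to rest; z up. The shaft is 22 mm in diameter and rises 48 mm above this point, with one flat 4.5 mm from its axis on the -x side of this frame. Its top 14 mm tapers to a D of 12 mm diameter.
- carousel_hub (a point): Loose blue carousel, 0.15 kg, lying flat: hub 44 mm in diameter, 60 mm high, six arms 8 mm thick at its foot (112 mm across). Point on the axis 36 mm above the underside: grip the hub here, at any yaw. D bore right through, 26 mm wide, flat 6.2 mm from the axis on the -x side, where the one yellow arm points; mouth flared 4 mm. Home: 36 mm above the seat, axes in line; play 2 mm, 10 degrees.
- spare_hub (a point): Loose orange carousel, the same outside, but all six arms orange and with a plain round bore of 16 mm, too small for this shaft: a bystander. This point lies on its axis 36 mm above its underside.

How it is judged (in metres and radians):
At the end, for the whole second after the job is handed in: The blue carousel is on the shaft, its axis within 10 mm of the shaft's, within 6 mm of fully home on the collar, level within 7 degrees, its flat turned to the shaft's flat within 25 degrees, and it stays so when released (horizontal distance between carousel_hub and seat below 0.01 m and z of carousel_hub in the frame of seat between 0.03 and 0.042 m and angle between carousel_hub's own z axis and vertical below 0.12 rad and angle between the x axis of carousel_hub and the x axis of seat, either way round below 0.45 rad); the robot touches nothing.
It fails at once if the orange carousel is moved more than 30 mm (distance of spare_hub from where it was at the start of the episode above 0.03 m).
It also fails if it takes over 35 s, if anything falls off the work surface, if the arm or the gripper's body presses on something with over 40 N, if the wrist force passes 120 N, or if a joint passes its speed limit or range.

### The arm

A 6-joint arm with a two-finger parallel gripper is mounted at the origin on a cart in front of the work surface, level with it; the furniture and walls round the work are solid. World frame = base frame: x ahead of the robot, y to its left, z up, the work surface at z = 0. Lengths are in m, angles in degrees, forces in N, time in s.
With the tool pointing down it reaches from about 0.4 to 0.825 m from the base axis. Payload 7 kg.
Tool frame: the origin (TCP) lies on the centre line of the jaws, within the pads' length; the fingertips stand 11 mm ahead of it and the grasp point (between the pads) lies 8 mm behind it; z points along the fingers, y is the line along which they close (so a half turn about z gives the same grasp; the last joint's range is limited). The gripper opens to 88 mm and grips with 3 to 60 N. Pads are 19 mm wide; open, the fingers measure 130 mm over their backs; the gripper's body (78 mm by 193 mm) begins 47 mm behind the grasp point.
Start: joints at [-49.956, 20.546, 0.682, 0, -70.136, -16.507], TCP at [0.27, -0.619, 0.238] pointing down, gripper open.
Joint ranges: [-176.03, 176.03], [-82.01, 121.73], [-58.28, 71.71], [-173.87, 95.51], [-174.79, -0.11], [-173.66, 173.66]. Speed limits (degrees/s): [136.94, 136.94, 172.46, 180, 180, 180].

### API

Orientations are given as [roll, pitch, yaw] about the fixed x, y, z axes, in that order (R = Rz(yaw) Ry(pitch) Rx(roll)).
In Python, from plant import r, capture, camera_model, job gives the robot as it stands.
- The arm moves only by the tool drive_tool, never from a script. Its argument "increments" is a list that holds one entry, the list of rows, each a list of 5 numbers: the gripper's target within -1 to 1 (fully open at 1, half-way at 0, shut at -1), then the shift along the tool's x, y, z scaled (see below), then the turn about the tool's z scaled (see below). In form: [[[gripper, tx, ty, tz, roll], ...]]. A call has 1 to 5 rows; each row is the pose to reach, as a shift and turn from the pose commanded when the call began, along the tool's axes at that moment, turning the shorter way round; what a row does not reach only later rows make up. The controller multiplies each number of a shift by 120 mm and each number of a turn by 360 degrees. A row lasts 1/8 s, in which the tool goes at most 62.5 mm and 10.7 degrees, less where a joint would pass 70% of its speed; a pose out of reach is approached as far as the arm can. A call with a number of a shift or a turn outside -1 to 1 is refused whole. A call with a gripper value outside its range is refused whole. The fingers move at their own pace and stop on an object; "squeeze" is the grip in N (left out, the last holds). Time passes only in rows, so rows that repeat a pose let the fingers close. It gives the time, the measured TCP pose, the force, the opening and the grip force at its end, in the units of the state.
- r.get_state(): the state, without advancing time (a new reading comes with each control period).
- capture(name): name is "scene" or "top" or "wrist"; returns the picture (400x640x3 uint8, red, green, blue); there is no depth.
- camera_model(name): a dict with "camera_matrix" (3x3 intrinsics, pixels), "rvec" (rotation vector, rad) and "tvec" (3), from world to camera coordinates, as OpenCV has them. Camera axes: x right, y down, z forward; pixel columns grow to the right and rows downward; lengths in m; the calibration is good to about 2 mm. A picture is of the moment at which its call begins: read the wrist's pose just before it. camera_model takes no time and is no camera call; for the wrist camera it gives the pose at the moment of the call.
- job.close_job(): hands the job in; it is judged then, once.
The state is a dict: "time_s": time; "joints": joint angles; "qd": joint speeds; "joint_torque": joint torques, N m; "tcp_pos": TCP position; "eef_rot": TCP orientation; "contact_force": force on the tool from outside, world axes, zero at the start; "moment": the same for the moment, N m; "gripper_width": finger opening in m; "gripper_force": force on a finger pad.
Only numpy, scipy, OpenCV 4.12 (cv2) and the standard library are available. Lean on these libraries where they do the work, as an engineer would, in place of code of your own. Each camera call takes 0.05 s, during which the arm holds its last target. There are 200 camera calls.

## Working session

There is one attempt and no reset: what is moved stays moved. The work goes in short steps, Python scripts to look and compute and a tool call to move; the robot and the scene stay as the last step left them, time stands still between calls to the robot, and variables do not carry over. Pictures are saved under pics/ and viewed, at most 10 in all, crops included, and the job is handed in when it is done.

Besides the shell and the picture viewer there is one more tool, called after "Request:" as a command line: name --argument value ..., lists and objects as JSON in quotes. drive_tool: Moves the arm, as the interface text tells. Its arguments: {"type":"object","properties":{"increments":{"type":"array"},"squeeze":{"type":"number"}},"required":["increments"]}

```bash
mkdir -p pics; cat > h.py <<'E'
import numpy as np, cv2
from plant import r, capture, camera_model, job
def snap(n,f):
    m=camera_model(n); im=capture(n); cv2.imwrite(f'pics/{f}.png',im[:,:,::-1]); 
    np.savez(f'pics/{f}.npz',K=m["camera_matrix"],r=m["rvec"],t=m["tvec"]); return im
def ray(f,uv):
    m=np.load(f'pics/{f}.npz'); R=cv2.Rodrigues(m['r'])[0]; t=m['t'].reshape(3)
    d=R.T@np.linalg.inv(m['K'])@np.array([uv[0],uv[1],1.]); return -R.T@t,d
def atz(f,uv,z):
    c,d=ray(f,uv); return c+d*(z-c[2])/d[2]
def tri(*fu):
    A=np.zeros((3,3));b=np.zeros(3)
    for f,uv in fu:
        c,d=ray(f,uv);d=d/np.linalg.norm(d);P=np.eye(3)-np.outer(d,d);A+=P;b+=P@c
    return np.linalg.solve(A,b)
E
python3 - <<'E'
from h import *
a=snap('scene','s0');b=snap('top','t0')
cv2.imwrite('pics/st.png',np.vstack([a,b])[:,:,::-1][::1]) 
s=r.get_state(); print(s['tcp_pos'],s['eef_rot'],s['time_s'])
E
```

```text
[ 0.26933208 -0.61847628  0.23673711] [ 1.79915256e+02 -7.18563838e-03 -1.56473776e+02] 0.1
```

View pics/t0.png

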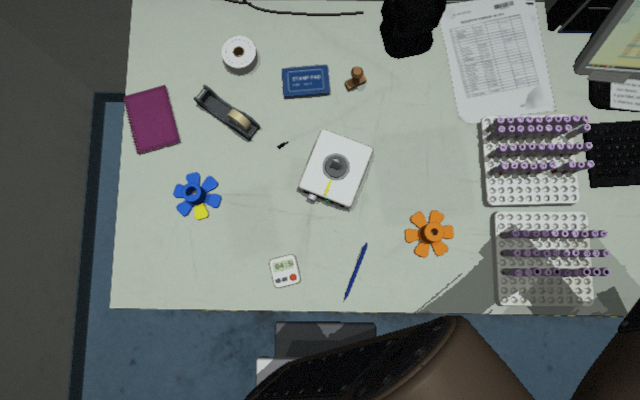

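View pics/s0.png

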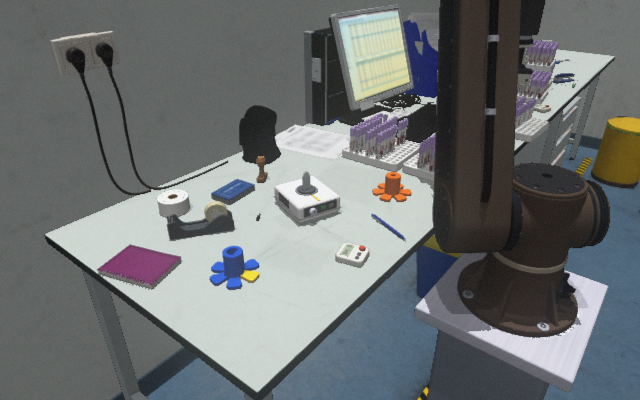

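The top view shows the blue carousel near (196,195) with its yellow arm at (201,212), the mixer at (336,167) and the orange carousel at (430,233). In the scene view blue is at (233,265) and the shaft at (307,183). I'll enlarge the crops next.

```bash
python3 - <<'E'
from h import *
def crop(f,x,y,w,h,s):
    return cv2.resize(cv2.imread(f'pics/{f}.png')[y:y+h,x:x+w],None,fx=s,fy=s,interpolation=cv2.INTER_CUBIC)
a=crop('t0',167,166,66,50,6);b=crop('t0',293,126,66+20,50+40,4)[:300,:]
c=crop('s0',200,235,66,60,6)[:300];d=crop('s0',270,165,86,75,4)
w=396
def pad(i): 
    o=np.zeros((300,w,3),np.uint8);i=i[:300,:w];o[:i.shape[0],:i.shape[1]]=i;return o
cv2.imwrite('pics/m.png',np.vstack([np.hstack([pad(a),pad(b)]),np.hstack([pad(c),pad(d)])]))
E
```

```text
(no output)
```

View pics/m.png

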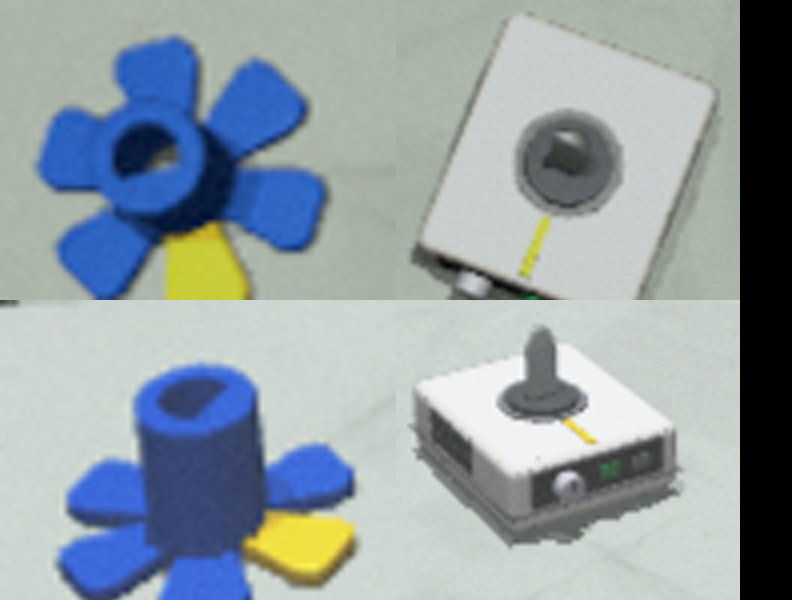

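Reading the mosaic: the blue hub's top centre is at top (192.0,192.2) and scene (232.5,251.7), and its foot centre is at about top (197.5,196). The collar centre is at top (336.2,166.2) and scene (306.8,190). The yellow line runs from (330.5,180.5) to (324.8,194.5).

```bash
python3 - <<'E'
from h import *
print('hubtop',tri(('t0',(192,192.2)),('s0',(232.5,251.7))),atz('t0',(192,192.2),.06))
print('foot',atz('t0',(197.5,196),.008))
print('collar',tri(('t0',(336.25,166.25)),('s0',(306.75,190))),atz('t0',(336.25,166.25),.06))
p,q=atz('t0',(330.5,180.5),.054),atz('t0',(324.75,194.5),.054);d=p-q
print('seat yaw',np.degrees(np.arctan2(d[1],d[0])))
p,q=atz('t0',(192.8,172.7),.008),atz('t0',(197.5,196),.008);d=p-q
print('car yaw',np.degrees(np.arctan2(d[1],d[0])), 'orange',atz('t0',(432,232),.06))
s=r.get_state();print(s['joints'])
w=camera_model('wrist');R=cv2.Rodrigues(np.array(w['rvec']))[0];print('wristcam',-R.T@np.array(w['tvec']).reshape(3),R[2])
E
```

```text
hubtop [0.51802147 0.30920546 0.05933859] [0.51727247 0.3084605  0.06      ]
foot [0.51678949 0.30888228 0.008     ]
collar [ 0.58085587 -0.01470139  0.05560623] [ 0.58040346 -0.01423441  0.06      ]
seat yaw -21.42729686396782
car yaw 13.994577285233065 orange [ 0.43475806 -0.22649484  0.06      ]
[-4.99591427e+01  2.05860433e+01  6.40067371e-01 -1.82882265e-02
 -7.01373160e+01 -1.65084125e+01]
wristcam [ 0.20499182 -0.64666088  0.38451251] [ 0.24233828  0.10698786 -0.96427473]
```

Request:
drive_tool --increments '[[[1,-1,0.9,0,0],[1,-1,0.9,0,0],[1,-1,0.9,0,0],[1,-1,0.9,0,0]]]'

```text
time_s: 0.6
tcp_pos: [0.3373, -0.4698, 0.2379]
eef_rot: [-180.0, 0.0, -156.3]
contact_force: [-0.1, 0.5, -0.1]
gripper_width: 0.0875
gripper_force: 0.0
```

Request:
drive_tool --increments '[[[1,-1,0.9,0,0],[1,-1,0.9,0,0],[1,-1,0.9,0,0],[1,-1,0.9,0,0]]]'

```text
time_s: 1.1
tcp_pos: [0.4041, -0.3237, 0.2376]
eef_rot: [180.0, 0.0, -156.3]
contact_force: [-0.8, -0.2, 0.1]
gripper_width: 0.0877
gripper_force: 0.0
```

Request:
drive_tool --increments '[[[1,-1,0.9,0,0],[1,-1,0.9,0,0],[1,-1,0.9,0,0],[1,-1,0.9,0,0]]]'

```text
time_s: 1.6
tcp_pos: [0.4711, -0.1772, 0.2373]
eef_rot: [180.0, -0.0, -156.3]
contact_force: [0.4, 0.4, -0.4]
gripper_width: 0.0874
gripper_force: 0.0
```

Request:
drive_tool --increments '[[[1,-1,0.9,0,0],[1,-1,0.9,0,0],[1,-1,0.9,0,0],[1,-1,0.9,0,0]]]'

```text
time_s: 2.1
tcp_pos: [0.538, -0.0306, 0.2369]
eef_rot: [180.0, -0.1, -156.4]
contact_force: [-1.0, -0.3, 0.1]
gripper_width: 0.0875
gripper_force: 0.0
```

```bash
python3 - <<'E'
from h import *
snap('wrist','w1'); s=r.get_state(); print(s['tcp_pos'],s['eef_rot'],s['joints'])
E
```

```text
[ 0.5373015  -0.03163019  0.23692292] [ 1.79996531e+02 -8.32689433e-02 -1.56441553e+02] [ 1.75111844e+01  7.73537014e+00 -1.65920016e+01  5.83689792e-03
 -6.57557995e+01 -8.39551402e+01]
```

View pics/w1.png

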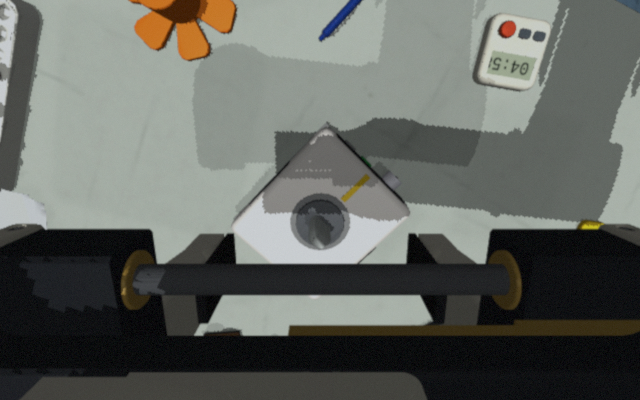

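Request:
drive_tool --increments '[[[1,-0.5,1,0,0],[1,-0.5,1,0,0],[1,-0.5,1,0,0],[1,-0.5,1,0,0]]]'

```text
time_s: 2.65
tcp_pos: [0.5441, 0.1019, 0.2373]
eef_rot: [-180.0, -0.0, -156.5]
contact_force: [-0.1, 0.1, 0.2]
gripper_width: 0.0879
gripper_force: 0.0
```

Request:
drive_tool --increments '[[[1,-0.5,1,0,0],[1,-0.5,1,0,0],[1,-0.5,1,0,0],[1,-0.5,1,0,0]]]'

```text
time_s: 3.15
tcp_pos: [0.5514, 0.2355, 0.2372]
eef_rot: [-180.0, -0.1, -156.5]
contact_force: [0.6, -0.1, 0.6]
gripper_width: 0.0876
gripper_force: 0.0
```

```bash
python3 - <<'E'
from h import *
snap('wrist','w2'); s=r.get_state(); print(s['tcp_pos'],s['eef_rot'],s['joints'])
E
```

```text
[0.55135242 0.23498675 0.23742182] [-1.79985345e+02 -4.17491614e-02 -1.56537994e+02] [ 4.17483196e+01  1.35128902e+01 -9.23804155e+00  8.83520781e-04
 -6.72933072e+01 -1.08286650e+02]
```

View pics/w2.png

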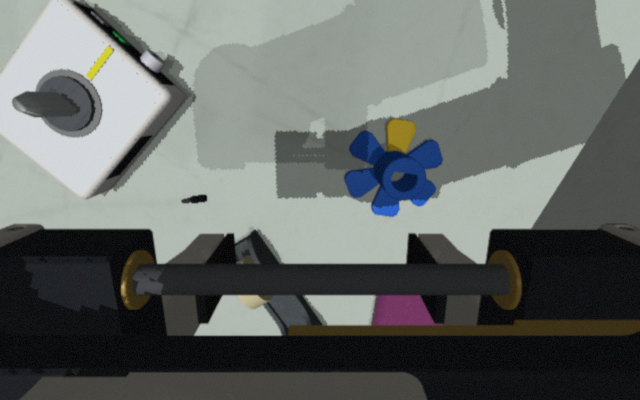

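w1 shows the collar centred at about (320,222), with the yellow line from (345,199) to (367,177). w2 shows the blue hub's top centre at (405,177) and the yellow arm tip at (401,122). The collar there is at about (70,102), with the line from (91,78) to (112,48).

```bash
python3 - <<'E'
from h import *
print('hub',atz('w2',(405,177),.06),tri(('t0',(192,192.2)),('s0',(232.5,251.7)),('w2',(405,177))))
print('collar',atz('w1',(320,222),.06),atz('w2',(69.5,102.5),.06),tri(('w1',(320,222)),('w2',(69.5,102.5)),('t0',(336.25,166.25)),('s0',(306.75,190))))
for f,a,b in (('w1',(345,199),(367,177)),('w2',(91,78),(112,48))):
    d=atz(f,a,.054)-atz(f,b,.054);print('seatyaw',np.degrees(np.arctan2(d[1],d[0])))
t=atz('w2',(401,121),.008);d=np.array([.517,.309,0])-t;print('tip',t,np.degrees(np.arctan2(d[1],d[0])))
E
python3 - <<'E'
import cv2
i=cv2.imread('pics/w2.png')[105:225,335:455];j=cv2.imread('pics/w1.png')[160:280,260:380]
import numpy as np
cv2.imwrite('pics/m2.png',cv2.resize(np.hstack([i,j]),(800,400),interpolation=cv2.INTER_CUBIC))
E
```

```text
hub [0.51571052 0.31082079 0.06      ] [0.51681192 0.30989432 0.06038756]
collar [ 0.57891504 -0.01362913  0.06      ] [ 0.57752418 -0.00926379  0.06      ] [ 0.58004797 -0.01358698  0.05566234]
seatyaw -19.758971356965535
seatyaw -19.2134267761533
tip [0.46618913 0.29446786 0.008     ] 15.960768325610324
```

View pics/m2.png

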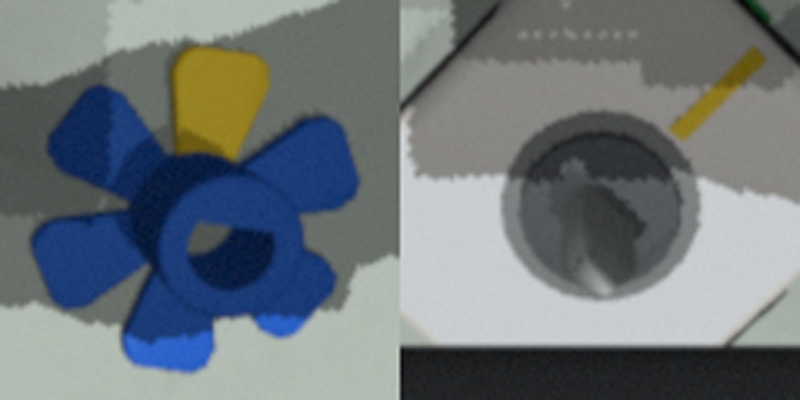

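Sharper readings from the crops are hub top (404.3,178.8), yellow tip (401.6,119), collar (320,221.5). My estimate is hub (0.516,0.310) at yaw about 15° and seat (0.580,-0.0135) at yaw about -20°.

Request:
drive_tool --increments '[[[1,0.02,0.69,0,0],[1,0.02,0.69,0.5,0],[1,0.02,0.69,1,0],[1,0.02,0.69,1,0],[1,0.02,0.69,1,0]]]'

```text
time_s: 3.82
tcp_pos: [0.5176, 0.3113, 0.12]
eef_rot: [-180.0, 0.1, -156.5]
contact_force: [0.4, -0.6, 0.7]
gripper_width: 0.0881
gripper_force: 0.0
```

```bash
python3 - <<'E'
from h import *
snap('wrist','w3'); s=r.get_state(); print(s['tcp_pos'],s['eef_rot'])
E
```

```text
[0.51787512 0.31191142 0.12062888] [ 179.94899077    0.22371117 -156.50790575]
```

View pics/w3.png

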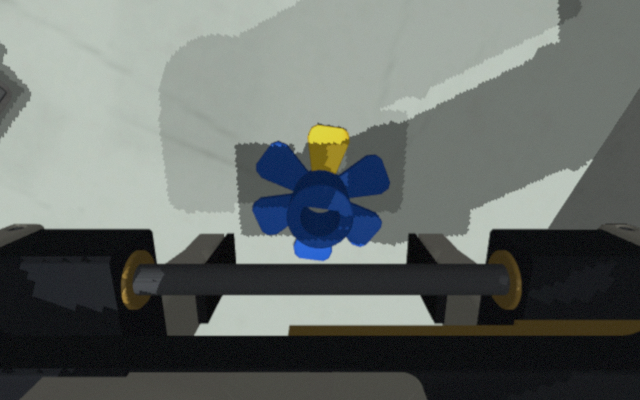

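The hub's top centre is at (320,213) and sits centred between the fingers. The yellow tip is at (329,125) and the opposite tip at about (312,259).

```bash
python3 - <<'E'
from h import *
h=atz('w3',(320,213.5),.06);t=atz('w3',(329,125),.008);o=atz('w3',(312,259),.008);d=o-t
print(h,tri(('w3',(320,213.5)),('w2',(404.3,178.8)),('t0',(192,192.2)),('s0',(232.5,251.7))),(t+o)/2,np.degrees(np.arctan2(d[1],d[0])))
d=h-t;print(np.degrees(np.arctan2(d[1],d[0])))
E
```

```text
[0.51544825 0.30985849 0.06      ] [0.51707669 0.30995246 0.05991354] [0.51734119 0.31056932 0.008     ] 16.470367954310362
16.316512598407808
```

Request:
drive_tool --increments '[[[1,0.01,-0.01,0.4,0],[1,0.01,-0.01,0.74,0],[1,0.01,-0.01,0.74,0],[-0.6,0.01,-0.01,0.74,0],[-0.6,0.01,-0.01,0.74,0]]]' --squeeze 20

```text
time_s: 4.5
tcp_pos: [0.5167, 0.3114, 0.0314]
eef_rot: [179.9, 0.2, -156.5]
contact_force: [-0.0, 0.4, -0.9]
gripper_width: 0.0729
gripper_force: 0.0
```

Request:
drive_tool --increments '[[[-0.6,0,0,0,0],[-0.6,0,0,0,0],[-0.6,0,0,0,0],[-0.6,0,0,0,0]]]'

```text
time_s: 5.0
tcp_pos: [0.5154, 0.3103, 0.029]
eef_rot: [-180.0, 0.0, -156.5]
contact_force: [-1.5, -0.5, 3.5]
gripper_width: 0.0435
gripper_force: 20.0
```

Request:
drive_tool --increments '[[[-0.6,0,0,-0.3,0],[-0.6,0,0,-0.7,0],[-0.6,0,0,-1,0],[-0.6,0,0,-1,0]]]'

```text
time_s: 5.5
tcp_pos: [0.5166, 0.3115, 0.1519]
eef_rot: [179.9, 0.3, -156.4]
contact_force: [-1.1, 0.0, -2.0]
gripper_width: 0.0434
gripper_force: 20.0
```

Request:
drive_tool --increments '[[[-0.6,0,-0.2,-0.2,0],[-0.6,0.2,-0.6,-0.2,0],[-0.6,0.2,-1,-0.2,0],[-0.6,0.2,-1,-0.2,0]]]'

```text
time_s: 6.0
tcp_pos: [0.5411, 0.1877, 0.1715]
eef_rot: [-180.0, -0.1, -156.7]
contact_force: [0.7, -0.0, -1.1]
gripper_width: 0.043
gripper_force: 20.0
```

Request:
drive_tool --increments '[[[-0.6,0.1,-0.4,0,0],[-0.6,0.2,-0.8,0,0],[-0.6,0.2,-1,0,0],[-0.6,0.2,-1,0,0]]]'

```text
time_s: 6.5
tcp_pos: [0.567, 0.0699, 0.1715]
eef_rot: [180.0, -0.1, -156.6]
contact_force: [0.3, 0.3, -1.8]
gripper_width: 0.0428
gripper_force: 20.0
```

Request:
drive_tool --increments '[[[-0.6,0.1,-0.3,0,0.025],[-0.6,0.19,-0.6,0,0.05],[-0.6,0.19,-0.68,0,0.075],[-0.6,0.19,-0.68,0,0.101],[-0.6,0.19,-0.68,0,0.101]]]'

```text
time_s: 7.12
tcp_pos: [0.5786, -0.012, 0.172]
eef_rot: [-180.0, -0.1, 167.3]
contact_force: [0.6, 0.9, -0.5]
gripper_width: 0.0431
gripper_force: 20.0
```

```bash
python3 - <<'E'
from h import *
snap('wrist','w4'); snap('scene','s4');snap('top','t4');s=r.get_state(); print(s['tcp_pos'],s['eef_rot'],s['joints'])
def z(f,x,y,w,h,W,H): return cv2.resize(cv2.imread(f'pics/{f}.png')[y:y+h,x:x+w],(W,H),interpolation=cv2.INTER_CUBIC)
cv2.imwrite('pics/m4.png',np.vstack([z('w4',160,90,320,150,640,300),np.hstack([z('s4',260,140,106,100,320,300),z('t4',293,117,106,100,320,300)])]))
E
```

```text
[ 0.57872548 -0.01212646  0.17241281] [-1.79991903e+02 -2.75500108e-02  1.67416055e+02] [ 1.81452753e+01  1.45136989e+01 -1.69129382e+01 -8.33865894e-03
 -5.86011823e+01 -1.20724873e+02]
```

View pics/m4.png

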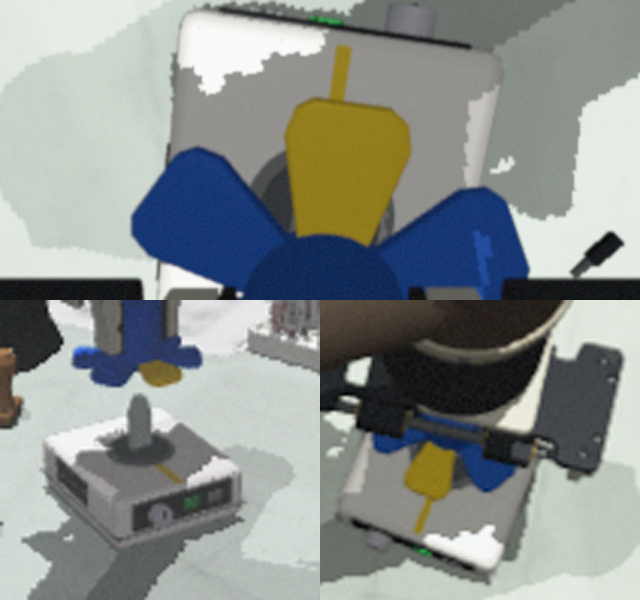

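In the wrist crop, the yellow line (332,113)→(328.5,140) and the yellow arm (tip 335,141) look parallel, and the carousel hangs level above the shaft. I'll work out the remaining offset.

```bash
python3 - <<'E'
from h import *
a,b=atz('w4',(332,113),.054),atz('w4',(328.5,140),.054);d=b-a;d/=np.linalg.norm(d)
print('line yaw',np.degrees(np.arctan2(d[1],d[0])),a,b)
print('seat est from line at x=.58:',a+d*(.58-a[0])/d[0])
t=atz('w4',(335,141),.152);e=np.array([.5787,-.0121,.152])-t
print('arm yaw',np.degrees(np.arctan2(e[1],e[0])),np.linalg.norm(e),t)
# collar from t4/s4: shaft tip in s4
print('shaft tip', tri(('s4',(260+138/3.02,140+97/3.0)),('t0',(336,163.5))))
print('collar s4', atz('s4',(260+142/3.02,140+151/3.0),.06))
E
```

```text
line yaw -19.8536789243338 [0.51673374 0.01139883 0.054     ] [0.53624138 0.004355   0.054     ]
seat est from line at x=.58: [ 0.58      -0.0114454  0.054    ]
arm yaw -20.925249045004737 0.054511855271023625 [0.52778336 0.00736889 0.152     ]
shaft tip [ 0.57687252 -0.01108796  0.11132455]
collar s4 [ 0.57305792 -0.00758481  0.06      ]
```

Request:
drive_tool --increments '[[[-0.6,0,0,0.12,0],[-0.6,0,0,0.24,0],[-0.6,0,0,0.34,0],[-0.6,0,0,0.42,0],[-0.6,0,0,0.42,0]]]' --squeeze 12

```text
time_s: 7.9
tcp_pos: [0.5784, -0.0131, 0.1213]
eef_rot: [-179.9, -0.1, 167.2]
contact_force: [-0.4, -0.0, -1.5]
gripper_width: 0.0429
gripper_force: 12.0
```

Request:
drive_tool --increments '[[[-0.6,0,0,0.07,0],[-0.6,0,0,0.14,0],[-0.6,0,0,0.14,0]]]'

```text
time_s: 8.28
tcp_pos: [0.5784, -0.013, 0.1048]
eef_rot: [-180.0, -0.1, 167.2]
contact_force: [0.2, 1.0, -1.1]
gripper_width: 0.0434
gripper_force: 12.0
```

Underside is at about 77 mm, well past the taper, with no contact force. Lowering the rest of the way.

Request:
drive_tool --increments '[[[-0.6,0,0,0.05,0],[-0.6,0,0,0.1,0],[-0.6,0,0,0.13,0],[-0.6,0,0,0.13,0]]]'

```text
time_s: 8.78
tcp_pos: [0.5787, -0.0129, 0.0896]
eef_rot: [-180.0, -0.0, 167.2]
contact_force: [-0.1, -0.8, -0.6]
gripper_width: 0.043
gripper_force: 12.0
```

Request:
drive_tool --increments '[[[-0.6,0,0,0.015,0],[-0.6,0,0,0.015,0],[1,0,0,0.015,0],[1,0,0,0.015,0],[1,0,0,0.015,0]]]'

```text
time_s: 9.4
tcp_pos: [0.5789, -0.0129, 0.0881]
eef_rot: [180.0, 0.0, 167.2]
contact_force: [0.4, 0.7, -0.2]
gripper_width: 0.0671
gripper_force: 0.0
```

Request:
drive_tool --increments '[[[1,0,0,0,0],[1,0,0,0,0],[1,0,0,-0.1,0],[1,0,0,-0.5,0],[1,0,0,-1,0]]]'

```text
time_s: 10.02
tcp_pos: [0.5782, -0.0131, 0.2093]
eef_rot: [-179.9, -0.1, 167.2]
contact_force: [1.3, 0.8, -0.5]
gripper_width: 0.0873
gripper_force: 0.0
```

Request:
drive_tool --increments '[[[1,0,0,-0.3,0],[1,0.4,0,-0.5,0],[1,0.8,0,-0.5,0],[1,0.8,0,-0.5,0],[1,0.8,0,-0.5,0]]]'

```text
time_s: 10.65
tcp_pos: [0.4856, 0.0085, 0.2693]
eef_rot: [179.9, 0.1, 167.2]
contact_force: [0.2, -0.1, 0.4]
gripper_width: 0.0877
gripper_force: 0.0
```

```bash
python3 - <<'E'
from h import *
snap('scene','s5');snap('top','t5')
def z(f,x,y,w,h,W,H): return cv2.resize(cv2.imread(f'pics/{f}.png')[y:y+h,x:x+w],(W,H),interpolation=cv2.INTER_CUBIC)
cv2.imwrite('pics/m5.png',np.hstack([z('s5',260,140,106,100,400,380),z('t5',283,117,106,100,400,380)]))
s=r.get_state();print(s['tcp_pos'],s['gripper_width'],s['qd'])
E
```

```text
[0.48591872 0.00840576 0.2683778 ] 0.08773147866563451 [-0.24714779  0.77184933 -0.08860296 -0.14230584  0.12545129 -0.06291624]
```

View pics/m5.png

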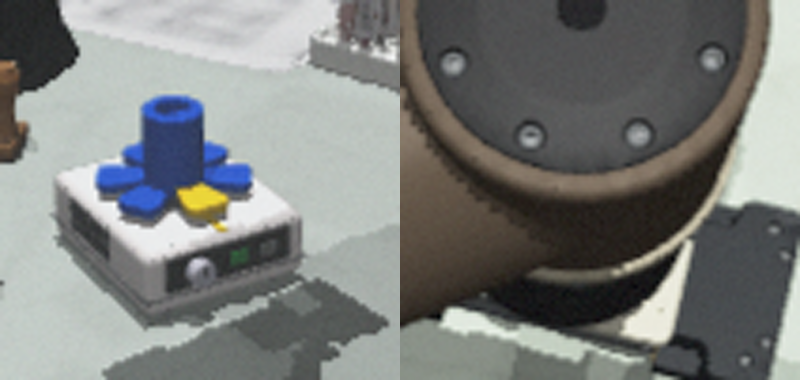

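The carousel sits level on the collar with its yellow arm over the yellow line. Its hub top is at scene (305.5,168). I'll check that height, then hand in.

```bash
python3 - <<'E'
from h import *
p=atz('s5',(305.5,168),.12);print(p)
if np.hypot(p[0]-.579,p[1]+.0125)<.015: print(job.close_job())
E
```

```text
[ 0.5847535  -0.01686365  0.12      ]
the job is handed in; nothing more can be done
None
```

The blue carousel is on the mixer shaft, level on the collar with its yellow arm over the yellow line. I released it, backed the gripper clear and handed the job in at about 11 s; the hand-in returned no verdict. The orange carousel was not touched.

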